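# Wake the parts counting scale

### The arm

A 7-joint arm with a two-finger parallel gripper is mounted at the origin on the work surface. World frame = base frame: x ahead of the robot, y to its left, z up, the work surface at z = 0. Lengths are in m, angles in rad, forces in N, time in s.
With the tool pointing down it reaches from about 0.4 to 0.85 m from the base axis. Payload 4.5 kg.
Tool frame: the origin (TCP) lies at the very end of the fingers, on their centre line; the grasp point (between the pads) lies 19 mm behind it; z points along the fingers, y is the line along which they close (so a half turn about z gives the same grasp; the last joint's range is limited). The gripper opens to 88 mm and grips with 3 to 60 N. Pads are 18 mm wide; open, the fingers measure 123 mm over their backs; the gripper's body (75 mm by 187 mm) begins 45 mm behind the grasp point.
Start: joints at [-1.113, 0.689, -0.195, 1.565, 0.157, 0.902, -0.215], TCP at [0.257, 0.57, 0.209] pointing down, gripper open.
Joint ranges: [-3.01, 3.01], [-0.46, 2.08], [-1.47, 1.51], [0.13, 2.56], [-1, 4.14], [0.04, 2.09], [-2.66, 2.66]. Speed limits (rad/s): [2.57, 2.57, 3.14, 3.14, 3.14, 3.14, 3.14].

### API

Orientations are given as a unit quaternion [x, y, z, w].
In Python, from plant import r gives the robot as it stands. The module is installed in compiled form; this text tells all that it offers.
- The arm moves only by the shell command python3 -m pendant 'ROWS' [FORCE]. ROWS is JSON, one flat list of numbers, 7 for each row, row after row: the opening, from 0 (shut) to 1 (fully open), then the shift along the tool's x, y, z scaled (see below), then the turn, a rotation vector about the tool's x, y, z scaled (see below). A call has 1 to 12 rows; each row is the pose to reach, as a shift and turn from the pose commanded when the call began, along the tool's axes at that moment; what a row does not reach only later rows make up. The controller multiplies each number of a shift by 0.15 m and each number of a turn by pi/2 rad. A row lasts 1/10 s, in which the tool goes at most 50 mm and 8.59 degrees, less where a joint would pass 70% of its speed; a pose out of reach is approached as far as the arm can. A call with a number of a shift or a turn outside -1 to 1 is refused whole. A call with a gripper value outside its range is refused whole. The fingers move at their own pace and stop on an object; FORCE is the grip in N (left out, the last holds). Time passes only in rows, so rows that repeat a pose let the fingers close. It gives the time, the measured TCP pose, the force, the opening and the grip force at its end, in the units of the state.
- r.get_state(): the state, without advancing time (a new reading comes with each control period).
- r.snapshot(name): name is "scene" or "side" or "wrist"; returns a dict with "img" (400x640x3 uint8, red, green, blue), "mtx" (3x3 intrinsics, pixels), "cam_to_world" (4x4, takes a point from camera to world coordinates). Camera axes: x right, y up, looking along -z (the intrinsics and any distortion apply to the point x, -y, -z); pixel columns grow to the right and rows downward; lengths in m; the calibration is good to about 2 mm. A picture is of the moment at which its call begins. There is no depth.
- r.finish_job(): hands the job in; it is judged then, once.
The state is a dict: "clock": time; "q": joint angles; "qd": joint speeds; "joint_torque": joint torques, N m; "tool_pos": TCP position; "eef_rot": TCP orientation; "contact_force": force on the tool from outside, world axes, zero at the start; "moment": the same for the moment, N m; "opening": opening from 0.0 (shut) to 1.0 (fully open); "finger_force": force on a finger pad.
Only numpy, scipy, OpenCV 4.12 (cv2) and the standard library are available. Lean on these libraries where they do the work, as an engineer would, in place of code of your own. Each camera call takes 0.05 s, during which the arm holds its last target. There are 200 camera calls.

### The job

Get the parts counting scale ready, by pressing only: first push the raised end of the power box's rocker fully down to switch it on, then press the large round start button fully in so that it stays in, then press the long bar-shaped tare key in the middle of the scale's keypad right down, hold it there for about two seconds and let it come up. Leave the two square keys alone, do not pick up or shove either box, and leave everything else where it stands or lies.

Things in the scene. Friction and masses are not known exactly. Their poses are not given: they have to be found in the camera images.
- power_box: Loose weighted grey power box, 110 x 75 mm, 43 mm tall, about 0.9 kg, on rubber feet, standing level on the counter at any yaw, left or right of the robot's middle. Origin: centre of its underside. A white paddle rocker lies on top; the box's own x axis points from the rocker's low end to the end that is raised at the start.
- rocker (a joint): Paddle rocker on the power box, 68 x 38 mm, pivot 49 mm above the counter along the box's y axis; two 34 mm halves in a shallow V. Rad: 0 to 0.04 at the start = off, the box's +x half sloping up; 0.3 = on, +x half level, its top 55 mm above the counter. Stiff friction, no spring (about 2 N down at the raised end moves it); it stays where left. Stops at 0 and 0.3.
- rocker_end (a point): Point to press on the rocker: on the top face of its raised half, midway across, 24 mm from the pivot and 10 mm from the free end, 62 mm above the counter at the start and 55 mm when fully on. Moves with the rocker.
- start_box: Loose weighted grey start station, 90 x 90 mm and 52 mm tall including its collar, about 0.9 kg, rubber feet, standing level on the counter, left or right of the robot's middle. Origin: centre of its underside.
- start (a joint): The large round push button on the start station, 40 mm across, moving straight down. Value in m: 0 = out, 0.007 = fully in (the stop). It is a latching button: friction of about 4 N, no spring, it stays in once pressed.
- start_top (a point): Centre of the top face of the round start button, 66 mm above the counter when out, 59 mm when in; 14 mm above the station's collar when out. Moves with the button.
- scale: The parts counting scale, fixed, 260 x 260 mm, its weighing pan (rim 87 mm high) on the far half and its keypad (housing top 55 mm above the counter) along the front. Origin: centre of its underside. x points to the back of the scale, y to its left as seen by the robot.
- tare_key (a joint): The tare key: the long bar key in the middle of the keypad row, 52 mm along the scale's y by 22 mm. Value in m: 0 = up, 0.006 = fully down. Sprung: about 1.4 N starts it, about 4 N holds it at the bottom; it springs back.
- tare_key_top (a point): Centre of the top face of the tare key, 68 mm above the counter when up. Its axes are those of the scale. Moves with the key.
- key_left (a joint): Square key 19 x 22 mm, 62 mm to the left (scale +y) of the tare key's centre, same height, same travel and spring. Not to be pressed.
- key_right (a joint): Square key 19 x 22 mm, 62 mm to the right (scale -y) of the tare key's centre, same height, same travel and spring. Not to be pressed.
- stopper: Loose black rubber bin stopper, 42 mm across, 34 mm tall. Origin: centre of its underside.
- gauge_case: Loose chrome feeler gauge case lying flat, 100 (x) x 26 x 14 mm. Origin: centre of its underside.
- scoop: Loose stainless scoop lying with its handle towards the robot, 200 (x) x 68 x 36 mm. Origin: on the counter 30 mm ahead (+x) of the back wall of its pan.
- vial_a: Loose green-capped sample vial in rigid plastic, standing, 29 mm across, 60 mm tall. Origin: centre of its underside.
- vial_b: Loose green-capped sample vial in rigid plastic, standing, 29 mm across, 60 mm tall. Origin: centre of its underside.
- vial_c: Loose green-capped sample vial in rigid plastic, standing, 29 mm across, 60 mm tall. Origin: centre of its underside.
Mind the look-alikes: they are no part of the job. What is shaped like the vial_c but red is not meant. What is shaped like the start_box but orange is not meant.

How it is judged:
On the way, in this order (a step that is already met when the one before it is completed fails the run):
1. the rocker is pushed fully on (value of joint rocker above 0.25 rad), for 0.1 s.
2. then the round start button is pressed in (value of joint start above 0.0055 m), for 0.1 s.
3. then the tare key is held down for 1.5 s (value of joint tare_key above 0.004 m), for 1.5 s.
At the end, for the whole second after the job is handed in: Rocker on (over 0.25 rad of 0.3), start button latched in (over 5.5 of 7 mm), tare key back up, square keys up (under 1.5 mm), both boxes within 20 mm of where they stood and all other loose things within 30 mm, vials upright (value of joint rocker above 0.25 rad and value of joint start above 0.0055 m and value of joint each of tare_key, key_left, key_right below 0.0015 m and distance of each of vial_a, vial_b, vial_c, stopper, gauge_case, scoop from where it was at the start of the episode below 0.03 m and distance of each of start_box, power_box from where it was at the start of the episode below 0.02 m and angle between each of vial_a, vial_b, vial_c's own z axis and vertical below 0.3 rad); the robot touches nothing.
It fails at once if the start button is pressed before the power is on (value of joint start above 0.003 m and value of joint rocker below 0.2 rad).
It fails at once if the tare key is pressed before the power is on and the start button is in (value of joint tare_key above 0.003 m and (value of joint rocker below 0.2 rad or value of joint start below 0.005 m)).
It fails at once if a square key is pressed (value of joint any of key_left, key_right above 0.003 m).
It fails at once if a box is lifted or shoved (distance of any of start_box, power_box from where it was at the start of the episode above 0.02 m or height (world z) of any of start_box, power_box above 0.012 m or angle between any of start_box, power_box's own z axis and vertical above 0.2 rad).
It fails at once if another thing on the counter is moved, lifted or knocked over (distance of any of vial_a, vial_b, vial_c, stopper, gauge_case, scoop from where it was at the start of the episode above 0.03 m or height (world z) of any of vial_a, vial_b, vial_c, stopper, gauge_case, scoop above 0.015 m or angle between any of vial_a, vial_b, vial_c's own z axis and vertical above 0.4 rad).
It also fails if it takes over 51 s, if anything falls off the work surface, if the arm or the gripper's body presses on something with over 40 N, if the wrist force passes 120 N, or if a joint passes its speed limit or range.

## Working session

There is one attempt and no reset: what is moved stays moved. The work goes in short steps, Python scripts to look and compute and a shell command to move; the robot and the scene stay as the last step left them, time stands still between calls to the robot, and variables do not carry over. Pictures are saved under pics/ and viewed, at most 10 in all, crops included, and the job is handed in when it is done.

```bash
mkdir -p pics
cat > h.py <<'E'
import numpy as np, cv2
from plant import r
def snap(n,f):
    s=r.snapshot(n); cv2.imwrite(f"pics/{f}.png",s["img"][:,:,::-1]); np.savez(f"pics/{f}.npz",**s); return s
def load(f): return np.load(f"pics/{f}.npz")
def ray(s,u,v):
    K=s["mtx"];T=s["cam_to_world"];d=np.linalg.inv(K)@np.array([u,v,1.]);d=d*[1,-1,-1]
    return T[:3,3],T[:3,:3]@d
def onz(s,u,v,z):
    o,d=ray(s,u,v);return o+d*(z-o[2])/d[2]
def proj(s,p):
    T=s["cam_to_world"];c=T[:3,:3].T@(np.array(p)-T[:3,3]);c=c*[1,-1,-1];q=s["mtx"]@c;return q[:2]/q[2]
E
python3 - <<'E'
from h import *
a=snap("scene","scene0");b=snap("side","side0")
print({k:np.shape(v) for k,v in a.items()})
for s in(a,b):print(s["cam_to_world"].round(3),s["mtx"].round(1))
st=r.get_state();print({k:np.round(v,3) for k,v in st.items()})
E
```

```text
{'img': (400, 640, 3), 'mtx': (3, 3), 'cam_to_world': (4, 4)}
[[ 0.76  -0.5    0.415  0.978]
 [ 0.65   0.588 -0.481 -0.495]
 [-0.004  0.635  0.772  0.876]
 [ 0.     0.     0.     1.   ]] [[478.    0.  316.6]
 [  0.  478.  194.9]
 [  0.    0.    1. ]]
[[ 0.995  0.073 -0.073  0.474]
 [-0.103  0.731 -0.674 -0.568]
 [ 0.004  0.678  0.735  0.724]
 [ 0.     0.     0.     1.   ]] [[404.    0.  320.5]
 [  0.  404.  194.3]
 [  0.    0.    1. ]]
{'clock': np.float64(0.1), 'q': array([-1.113,  0.69 , -0.195,  1.566,  0.157,  0.902, -0.215]), 'qd': array([-0.002, -0.002, -0.   , -0.002,  0.   ,  0.001, -0.   ]), 'joint_torque': array([-3.0000e-03, -5.2850e+01, -1.2710e+00, -1.5384e+01, -5.3000e-02,
        2.0000e-03,  0.0000e+00]), 'tool_pos': array([0.257, 0.569, 0.208]), 'eef_rot': array([ 0.21 ,  0.978, -0.001, -0.   ]), 'contact_force': array([0.319, 0.273, 0.064]), 'moment': array([ 0.022, -0.018, -0.02 ]), 'finger_force': np.float64(0.0), 'opening': np.float64(1.0)}
```

View pics/scene0.png

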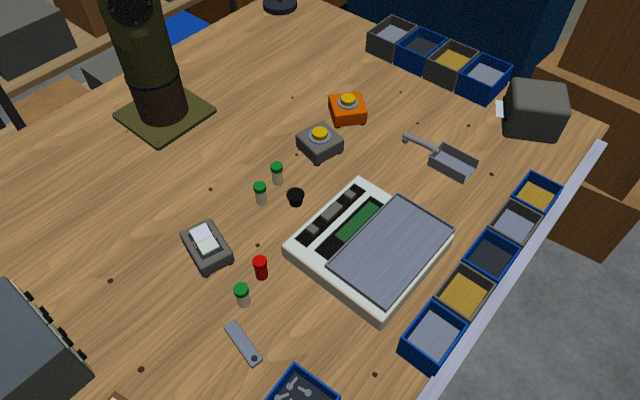

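View pics/side0.png

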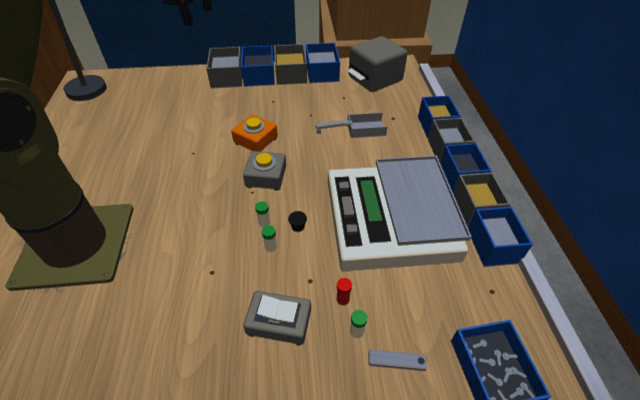

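The scene view shows the power box at (207,245), with its white rocker at (205,237), the keypad row at about (330,210), and the scoop, vials and stopper. There are two candidates for the start box: the grey one at scene (320,138) / side (265,165), and the orange one at scene (348,107) / side (255,130). The grey one fits, because orange is the named look-alike. I'll confirm this in an enlarged crop and measure.

Run:
```python
from h import *
a,b=load("scene0"),load("side0")
def crop(s,x,y,w,h,k):return cv2.resize(s["img"][y:y+h,x:x+w,::-1],(w*k,h*k),interpolation=cv2.INTER_CUBIC)
t=np.hstack([crop(a,290,80,80,60,5)*1,crop(a,170,205,80,60,5)])
t2=np.hstack([crop(a,290,170,80,60,5),crop(b,240,280,80,60,5)])
# first tile moved to include both boxes
t[:, :400]=crop(a,295,85,80,60,5)[:, :400] if False else cv2.resize(a["img"][80:170,285:385,::-1],(400,300))
cv2.imwrite("pics/crop1.png",np.vstack([t,t2]))
def blobs(s,m,mn=15):
    n,l,st,c=cv2.connectedComponentsWithStats(m.astype(np.uint8));return [(c[i].round(1).tolist(),int(st[i,4])) for i in range(1,n) if st[i,4]>=mn]
for nm,s in(("scene",a),("side",b)):
    hsv=cv2.cvtColor(s["img"],cv2.COLOR_RGB2HSV);H,S,V=cv2.split(hsv)
    print(nm,"yel",blobs(s,(H>20)&(H<32)&(S>190)&(V>150)))
    for c,n in blobs(s,(H>20)&(H<32)&(S>190)&(V>150)): print(onz(s,*c,.066).round(4))
    print("white",blobs(s,(S<25)&(V>185),40))
    print("green",[(c,onz(s,*c,.058).round(3)[:2]) for c,n in blobs(s,(H>50)&(H<75)&(S>150)&(V>60),30)])
```

```text
scene yel [([347.6, 97.2], 103), ([319.3, 131.4], 121)]
[0.3869 0.3167 0.066 ]
[0.415  0.1684 0.066 ]
white [([499.0, 108.3], 107), ([344.0, 245.5], 2347), ([203.6, 238.2], 450)]
green [([276.0, 165.9], array([0.408, 0.02 ])), ([259.3, 185.9], array([ 0.422, -0.049])), ([240.2, 288.9], array([ 0.577, -0.256]))]
side yel [([252.8, 121.5], 95), ([263.3, 158.1], 126)]
[0.3876 0.3148 0.066 ]
[0.4142 0.1674 0.066 ]
white [([355.7, 73.6], 47), ([378.7, 224.7], 2518), ([277.1, 308.3], 655)]
green [([261.3, 206.2], array([0.408, 0.021])), ([267.9, 230.7], array([ 0.421, -0.048])), ([358.8, 317.4], array([ 0.577, -0.255]))]
```

View pics/crop1.png

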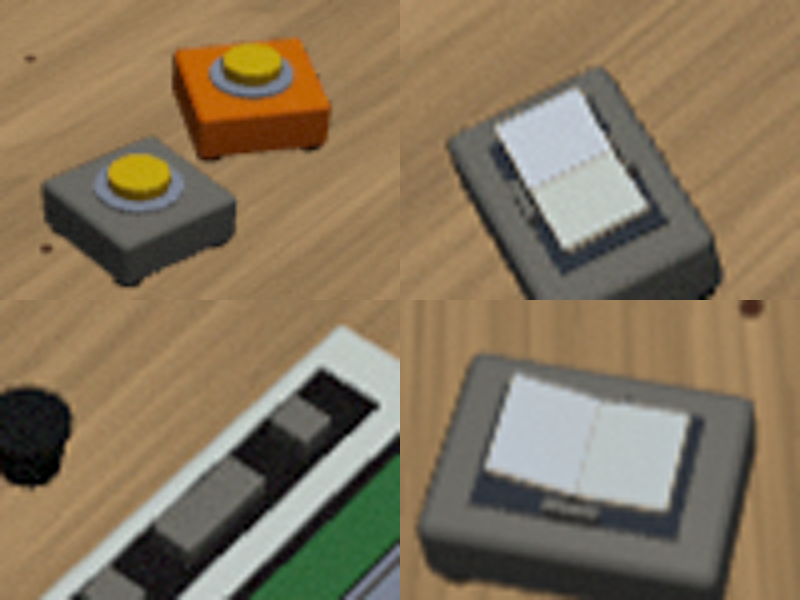

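The crop confirms the grey start station at scene (319,131) and the orange look-alike at (348,97). The rocker is a V with its crease from (196,243) to (213,235). The tare bar is at about scene (332,211), with a square key on each side. Next I'll triangulate to find which rocker half is raised and where the keys are.

Run:
```python
from h import *
a,b=load("scene0"),load("side0")
def tri(p,q):
    (o1,d1),(o2,d2)=ray(a,*p),ray(b,*q)
    x=np.linalg.lstsq(np.c_[d1,-d2],o2-o1,rcond=None)[0]; A,B=o1+x[0]*d1,o2+x[1]*d2
    return ((A+B)/2).round(4),np.linalg.norm(A-B).round(4)
for n,p,q in [("L1",(189,230),(257,314.4)),("L2",(206,222.6),(263.6,295)),("R1",(203.4,255.4),(294,322.4)),("R2",(220,246.6),(298,302.4)),("c1",(196.4,243),(275.6,319)),("c2",(213,235.4),(280.4,300.6))]:print(n,*tri(p,q))
# grey key tops
for nm,s,bx in(("scene",a,(290,170,370,245)),("side",b,(325,170,365,250))):
    x0,y0,x1,y1=bx;hsv=cv2.cvtColor(s["img"][y0:y1,x0:x1],cv2.COLOR_RGB2HSV);H,S,V=cv2.split(hsv)
    m=((S<40)&(V>85)&(V<150)).astype(np.uint8);n,l,st,c=cv2.connectedComponentsWithStats(m)
    for i in range(1,n):
        if st[i,4]>20:print(nm,c[i]+[x0,y0],st[i,4],onz(s,*(c[i]+[x0,y0]),.068).round(4))
st=r.get_state()
from scipy.spatial.transform import Rotation as R
print(R.from_quat(st["eef_rot"]).as_matrix().round(3))
```

```text
L1 [ 0.3996 -0.2328  0.0623] 0.0022
L2 [ 0.4115 -0.1965  0.0618] 0.0013
R1 [ 0.4632 -0.2505  0.0525] 0.0002
R2 [ 0.4728 -0.2139  0.0528] 0.0009
c1 [ 0.4313 -0.2415  0.0551] 0.0016
c2 [ 0.4408 -0.2053  0.0518] 0.0013
scene [349.203125 192.84375 ] 64 [0.5935 0.0597 0.068 ]
scene [330.67357513 210.16580311] 193 [ 0.5931 -0.0037  0.068 ]
scene [359.875 232.125] 96 [ 0.6751 -0.0088  0.068 ]
scene [311.80821918 227.76712329] 73 [ 0.5926 -0.0646  0.068 ]
side [343.62 184.6 ] 50 [0.5942 0.0582 0.068 ]
side [347.36809816 205.22699387] 163 [ 0.5935 -0.0039  0.068 ]
side [351.30645161 227.70967742] 62 [ 0.5925 -0.0654  0.068 ]
[[-0.912  0.411 -0.001]
 [ 0.411  0.912 -0.002]
 [-0.    -0.002 -1.   ]]
```

The left half in scene (z ≈ 62 mm, at x ≈ 0.405) is the raised one. The targets are:

| Target | Position (m) | Note |
|---|---|---|
| rocker_end | (0.4137, -0.2169) | tool y along (0.27, 0.963) |
| start | (0.4146, 0.168) | |
| tare | (0.5933, -0.0038) | |

I'll write a helper that gives shifts in the moves' units.

```bash
cat > go.py <<'E'
import sys
from h import *
from scipy.spatial.transform import Rotation as R
# args: x y z phi(deg): tool y = (sin phi, cos phi) in world, tool z down
x,y,z,p=map(float,sys.argv[1:]);p=np.radians(p);st=r.get_state()
M=R.from_quat(st["eef_rot"]);G=R.from_matrix(np.array([[-np.cos(p),np.sin(p),0],[np.sin(p),np.cos(p),0],[0,0,-1]]))
print("shift",(M.inv().apply(np.array([x,y,z])-st["tool_pos"])/.15).round(3),"turn",((M.inv()*G).as_rotvec()/(np.pi/2)).round(3),"t",st["clock"])
E
python3 go.py 0.4146 .168 .2 15.7; python3 go.py 0.4137 -.2169 .15 15.7
```

```text
shift [-2.058 -2.005  0.059] turn [-0.001 -0.    -0.095] t 0.1
shift [-3.108 -4.346  0.397] turn [-0.001 -0.    -0.095] t 0.1
```

```bash
python3 -m pendant '[0,-0.5,-0.5,0,0,0,-0.095, 0,-1,-1,0,0,0,-0.095, 0,-1,-1,0,0,0,-0.095, 0,-1,-1,0,0,0,-0.095, 0,-1,-1,0,0,0,-0.095, 0,-1,-1,0,0,0,-0.095]' 10
python3 go.py 0.43 .1 .2 15.7; python3 go.py 0.4137 -.2169 .15 15.7
```

```text
clock: 0.7
tool_pos: [0.3332, 0.369, 0.209]
eef_rot: [0.139, 0.99, -0.001, 0.0]
contact_force: [1.0, 0.6, 0.1]
opening: 0.479
finger_force: 0.0
shift [-1.114 -1.546  0.063] turn [-0.001  0.    -0.003] t 0.7
shift [-1.591 -3.606  0.4  ] turn [-0.001  0.    -0.003] t 0.7
```

```bash
python3 -m pendant '[0,-1,-1,0,0,0,0, 0,-1,-1,0,0,0,0, 0,-1,-1,0,0,0,0, 0,-1,-1,0,0,0,0, 0,-1,-1,0,0,0,0, 0,-1,-1,0,0,0,0]' >/dev/null
python3 -m pendant '[0,-0.5,-1,0,0,0,0, 0,-0.5,-1,0,0,0,0, 0,-0.5,-1,0,0,0,0, 0,-0.5,-1,0,0,0,0, 0,-0.5,-1,0,0,0,0]' >/dev/null
python3 -m pendant '[0,-0.1,-1,0,0,0,0, 0,-0.1,-1,0,0,0,0, 0,-0.1,-1,0,0,0,0, 0,-0.1,-1,0,0,0,0, 0,-0.1,-1,0,0,0,0, 0,-0.1,-1,0,0,0,0, 0,-0.1,-1,0,0,0,0]'
python3 go.py 0.4137 -.2169 .08 15.7
```

```text
clock: 2.5
tool_pos: [0.4421, -0.1236, 0.2092]
eef_rot: [0.134, 0.991, 0.001, 0.0]
contact_force: [0.5, 0.6, -0.2]
opening: 0.001
finger_force: 0.0
shift [ 0.018 -0.651  0.86 ] turn [0.001 0.    0.003] t 2.5
```

```bash
python3 -m pendant '[0,0.018,-0.65,0,0,0,0, 0,0.018,-0.65,0,0,0,0, 0,0.018,-0.65,0.4,0,0,0, 0,0.018,-0.65,0.7,0,0,0, 0,0.018,-0.65,0.86,0,0,0, 0,0.018,-0.65,0.86,0,0,0, 0,0.018,-0.65,0.86,0,0,0, 0,0.018,-0.65,0.86,0,0,0]'
python3 go.py 0.4137 -.2169 .055 15.7
python3 - <<'E'
from h import *
snap("wrist","w1");a=snap("scene","s1");b=snap("side","d1")
c=lambda s,x,y:cv2.resize(s["img"][y:y+90,x:x+120,::-1],(400,300))
cv2.imwrite("pics/crop2.png",np.hstack([c(a,145,180),c(b,220,240)]))
E
```

```text
clock: 3.3
tool_pos: [0.4136, -0.2196, 0.0816]
eef_rot: [0.136, 0.991, -0.0, 0.002]
contact_force: [-0.5, 0.7, -0.2]
opening: 0.009
finger_force: 0.0
shift [0.005 0.017 0.177] turn [0.    0.002 0.001] t 3.3
```

View pics/crop2.png

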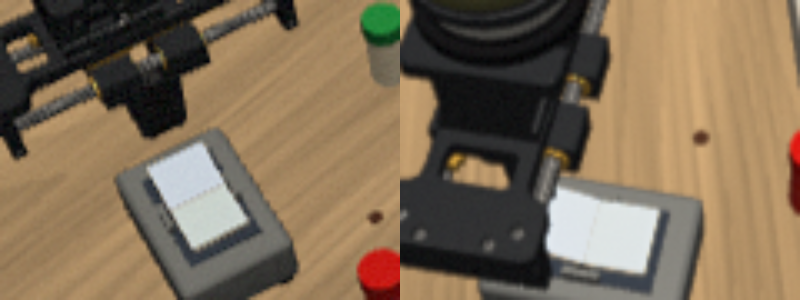

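The fingertip shows at about scene (192,219), with the raised half right beside and below it. I'll check that against the projected TCP.

Run:
```python
from h import *
s=load("s1");st=r.get_state();p=st["tool_pos"];print(p,st["clock"])
for q in (p,p-[0,0,.02],[.4137,-.2169,.062]):print(proj(s,q))
d=load("d1");print(proj(d,p),proj(d,[.4137,-.2169,.062]))
```

```text
[ 0.41316449 -0.22025873  0.08156306] 3.45
[195.86621697 224.77046256]
[197.77324874 230.41003755]
[199.14131991 229.42023584]
[263.4492777  301.20818193] [264.83346729 304.78221196]
```

Run:
```python
from h import *
s=load("s1")
im=cv2.resize(s["img"][180:260,150:230,::-1],(560,560),interpolation=cv2.INTER_CUBIC)
p=r.get_state()["tool_pos"]
u=(proj(s,p)-[150,180])*7;cv2.circle(im,tuple(int(v) for v in u),3,(0,0,255),-1)
im=cv2.convertScaleAbs(im,alpha=1.5,beta=25)
w=cv2.resize(load("w1")["img"][:,:,::-1],(640,400))[:, 200:440]; w=cv2.convertScaleAbs(w,alpha=1.3,beta=20);w=cv2.copyMakeBorder(w,0,160,0,0,0)
cv2.imwrite("pics/crop3.png",np.hstack([im,w]))
```

```text
(no output)
```

View pics/crop3.png

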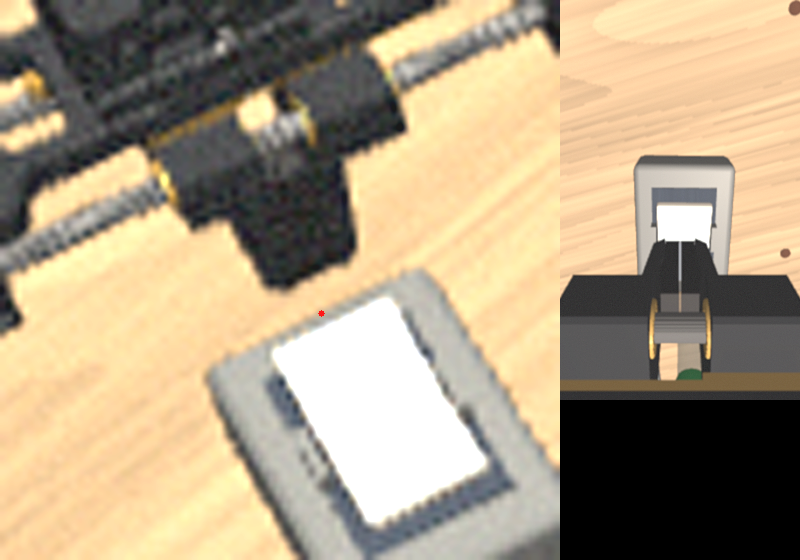

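Run:
```python
from h import *
from scipy.spatial.transform import Rotation as R
w=load("w1");st=r.get_state();p=st["tool_pos"];M=R.from_quat(st["eef_rot"]).as_matrix()
print(w["cam_to_world"].round(3));print(M.round(3))
for k in (0,.01,.019,.03):
  for dx in(-.009,0,.009):print(k,dx,proj(w,p-M[:,2]*k+M[:,0]*dx).round(1),end=" | scene ");print(proj(load("s1"),p-M[:,2]*k+M[:,0]*dx).round(1))
for q in ([.4137,-.2169,.062],[.4056,-.2147,.0645],[.4363,-.2234,.0545],[.468,-.2322,.0635],[.4421,-.1236,0]):print(q,proj(w,q).round(1))
hsv=cv2.cvtColor(w["img"],cv2.COLOR_RGB2HSV);m=((hsv[...,1]<25)&(hsv[...,2]>170)).astype(np.uint8);n,l,s,c=cv2.connectedComponentsWithStats(m)
print([s[i] for i in range(1,n) if s[i,4]>80])
```

```text
[[ 0.27  -0.91  -0.314  0.332]
 [ 0.963  0.255  0.089 -0.197]
 [-0.001 -0.326  0.945  0.258]
 [ 0.     0.     0.     1.   ]]
[[-0.963  0.271  0.003]
 [ 0.271  0.963 -0.001]
 [-0.003 -0.    -1.   ]]
0 -0.009 [318.8 243. ] | scene [197.7 227.7]
0 0 [318.9 230.3] | scene [195.9 224.8]
0 0.009 [318.9 217.1] | scene [194.  221.8]
0.01 -0.009 [318.8 250.7] | scene [196.7 224.8]
0.01 0 [318.8 237.4] | scene [194.9 221.9]
0.01 0.009 [318.8 223.8] | scene [193.  218.9]
0.019 -0.009 [318.8 258.3] | scene [195.9 222.2]
0.019 0 [318.8 244.6] | scene [194.  219.2]
0.019 0.009 [318.8 230.3] | scene [192.1 216.3]
0.03 -0.009 [318.7 268.7] | scene [194.8 218.9]
0.03 0 [318.7 254.2] | scene [192.9 215.9]
0.03 0.009 [318.7 239.3] | scene [191. 213.]
[0.4137, -0.2169, 0.062] [323.8 217.5]
[0.4056, -0.2147, 0.0645] [323.8 207.5]
[0.4363, -0.2234, 0.0545] [323.3 242.7]
[0.468, -0.2322, 0.0635] [323.4 287.6]
[0.4421, -0.1236, 0] [432.8 192.1]
[array([ 297,  206,   55,   41, 1813], dtype=int32), array([ 473,  343,   70,   48, 1998], dtype=int32)]
```

The rocker's position holds: the wrist view has its free end at row 206, against 207 predicted. Both views do show the fingertips roughly 20 mm or more above the nominal TCP. I'll therefore descend in small steps and find contact by force.

```bash
python3 -m pendant '[0,0.005,0.02,0.03,0,0,0, 0,0.005,0.02,0.06,0,0,0, 0,0.005,0.02,0.09,0,0,0, 0,0.005,0.02,0.12,0,0,0, 0,0.005,0.02,0.12,0,0,0, 0,0.005,0.02,0.12,0,0,0]'; python3 -m pendant '[0,0,0,0.02,0,0,0, 0,0,0,0.04,0,0,0, 0,0,0,0.05,0,0,0, 0,0,0,0.05,0,0,0]'
```

```text
clock: 4.05
tool_pos: [0.4119, -0.2169, 0.0618]
eef_rot: [0.137, 0.991, 0.0, -0.0]
contact_force: [0.2, -0.2, 0.4]
opening: 0.005
finger_force: 0.0
clock: 4.45
tool_pos: [0.412, -0.2168, 0.0543]
eef_rot: [0.137, 0.991, 0.0, -0.0]
contact_force: [0.4, 0.7, -0.3]
opening: 0.007
finger_force: 0.0
```

```bash
for i in 1; do python3 -m pendant '[0,0,0,0.02,0,0,0, 0,0,0,0.04,0,0,0, 0,0,0,0.04,0,0,0]'; python3 -m pendant '[0,0,0,0.02,0,0,0, 0,0,0,0.04,0,0,0, 0,0,0,0.04,0,0,0]'; python3 -m pendant '[0,0,0,0.02,0,0,0, 0,0,0,0.02,0,0,0]';  done | grep -E "pos|force:"
python3 - <<'E'
from h import *
s=snap("scene","s2");w=snap("wrist","w2")
im=cv2.resize(s["img"][190:270,160:240,::-1],(400,400),interpolation=cv2.INTER_CUBIC)
v=cv2.resize(w["img"][150:310,240:400,::-1],(400,400),interpolation=cv2.INTER_CUBIC)
cv2.imwrite("pics/crop4.png",cv2.convertScaleAbs(np.hstack([im,v]),alpha=1.2,beta=25))
E
```

```text
tool_pos: [0.4119, -0.2168, 0.0482]
contact_force: [-0.2, -0.1, 0.6]
finger_force: 0.0
tool_pos: [0.4119, -0.2168, 0.0422]
contact_force: [-0.2, -0.0, 0.1]
finger_force: 0.0
tool_pos: [0.412, -0.2168, 0.0393]
contact_force: [0.1, 0.7, 0.8]
finger_force: 0.0
```

View pics/crop4.png

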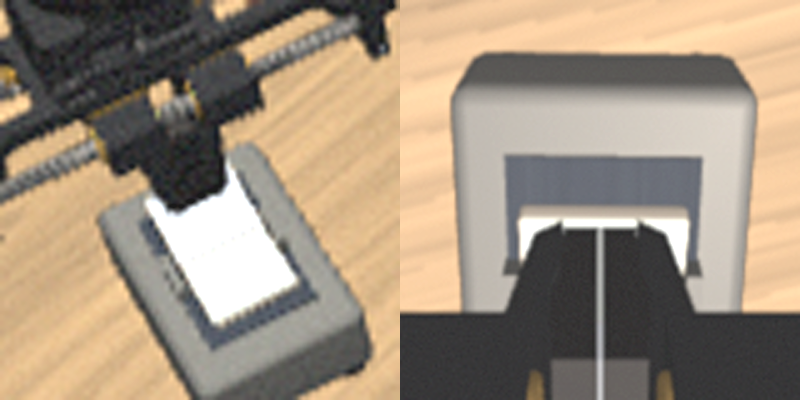

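The tip is now right over the raised half in both views, about 4 mm in from its free end. The true tip is therefore about 23 mm above the nominal TCP, and I'll press on slowly.

```bash
for i in 1; do python3 -m pendant '[0,0,0,0.01,0,0,0, 0,0,0,0.02,0,0,0, 0,0,0,0.02,0,0,0]'; python3 -m pendant '[0,0,0,0.01,0,0,0, 0,0,0,0.02,0,0,0, 0,0,0,0.02,0,0,0]'; python3 -m pendant '[0,0,0,0.01,0,0,0, 0,0,0,0.01,0,0,0]';  done | grep -E "pos|t_force:"
```

```text
tool_pos: [0.4121, -0.2169, 0.0364]
contact_force: [0.6, 0.4, 0.4]
tool_pos: [0.4117, -0.2168, 0.0334]
contact_force: [0.1, -0.4, 0.4]
tool_pos: [0.4117, -0.2168, 0.0319]
contact_force: [-1.0, -0.5, 1.0]
```

```bash
for i in 1; do python3 -m pendant '[0,0,0,0.01,0,0,0, 0,0,0,0.02,0,0,0, 0,0,0,0.02,0,0,0]'; python3 -m pendant '[0,0,0,0.01,0,0,0, 0,0,0,0.01,0,0,0]';  done | grep -E "pos|t_force:"
python3 - <<'E'
from h import *
s=snap("side","d3");w=snap("wrist","w3");s2=snap("scene","s3")
for f,(k,x0,y0,x1,y1) in {"side0":("d",240,280,320,340),"d3":("d",240,280,320,340),"scene0":("s",180,215,230,260),"s3":("s",180,215,230,260),"w2":("w",280,180,360,320),"w3":("w",280,180,360,320)}.items():
    h=cv2.cvtColor(load(f)["img"],cv2.COLOR_RGB2HSV)[y0:y1,x0:x1];m=((h[...,1]<25)&(h[...,2]>160)).astype(np.uint8);print(f,np.add(cv2.boundingRect(m),[x0,y0,0,0]),m.sum())
E
```

```text
tool_pos: [0.4122, -0.2169, 0.0289]
contact_force: [0.3, -0.2, 0.3]
tool_pos: [0.4122, -0.2169, 0.0274]
contact_force: [-0.6, -0.8, -0.2]
side0 [257 295  40  27] 707
d3 [268 299  29  21] 435
scene0 [189 223  30  31] 487
s3 [190 225  28  27] 294
w2 [288 194  72  64] 349
w3 [287 217  73  47] 387
```

```bash
for i in 1; do python3 -m pendant '[0,0,0,0.01,0,0,0, 0,0,0,0.01,0,0,0]'; python3 -m pendant '[0,0,0,0.01,0,0,0, 0,0,0,0.01,0,0,0]'; python3 -m pendant '[0,0,0,0.01,0,0,0, 0,0,0,0.01,0,0,0]';  done | grep -E "pos|t_force:"
python3 - <<'E'
from h import *
w=snap("wrist","w4");s=snap("scene","s4")
im=cv2.resize(s["img"][190:270,160:240,::-1],(400,400),interpolation=cv2.INTER_CUBIC)
v=cv2.resize(w["img"][150:310,240:400,::-1],(400,400),interpolation=cv2.INTER_CUBIC)
cv2.imwrite("pics/crop5.png",np.hstack([im,v]))
E
```

```text
tool_pos: [0.4123, -0.2169, 0.026]
contact_force: [-0.3, -0.3, -0.2]
tool_pos: [0.4123, -0.2169, 0.0256]
contact_force: [-1.6, 1.5, 13.5]
tool_pos: [0.4123, -0.217, 0.0253]
contact_force: [-3.2, 2.4, 28.7]
```

View pics/crop5.png

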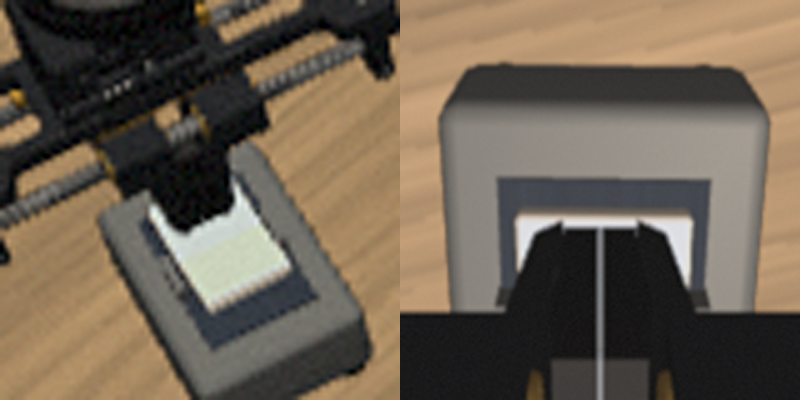

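The force jumped to 29 N, so the rocker is at its stop, and the far half now stands up in the scene view. The stop came at TCP z = 0.0256 for a real height of 0.055, so the tip offset is 29.5 mm. I'll lift and go over the start button.

```bash
python3 -m pendant '[0,0,0,-0.05,0,0,0, 0,0,0,-0.3,0,0,0, 0,0,0,-0.6,0,0,0, 0,0,0,-0.9,0,0,0, 0,0,0,-0.9,0,0,0]'; python3 go.py .4146 .168 .15 15.7
python3 - <<'E'
from h import *
s=snap("scene","s5")
for f in("scene0","s5"):
    h=cv2.cvtColor(load(f)["img"],cv2.COLOR_RGB2HSV)[215:262,180:232];m=((h[...,1]<25)&(h[...,2]>160)).astype(np.uint8);print(f,np.add(cv2.boundingRect(m),[180,215,0,0]),m.sum())
E
```

```text
clock: 8.0
tool_pos: [0.4153, -0.2181, 0.1627]
eef_rot: [0.137, 0.991, -0.001, 0.005]
contact_force: [0.6, 0.2, 0.3]
opening: 0.009
finger_force: 0.0
shift [0.705 2.476 0.076] turn [-0.001  0.006 -0.001] t 8.0
scene0 [189 223  30  31] 487
s5 [190 224  28  27] 278
```

```bash
python3 -m pendant '[0,0.28,1,0,0,0,0, 0,0.28,1,0,0,0,0, 0,0.28,1,0,0,0,0, 0,0.28,1,0,0,0,0, 0,0.28,1,0,0,0,0]' >/dev/null;  python3 -m pendant '[0,0.28,1,0,0,0,0, 0,0.28,1,0,0,0,0, 0,0.28,1,0,0,0,0, 0,0.28,1,0,0,0,0, 0,0.28,1,0,0,0,0, 0,0.28,1,0,0,0,0]' >/dev/null;  python3 go.py .4146 .168 .06 15.7
```

```text
shift [0.125 0.495 0.65 ] turn [-0.002 -0.001 -0.003] t 9.15
```

```bash
python3 -m pendant '[0,0.125,0.495,0,0,0,0, 0,0.125,0.495,0,0,0,0, 0,0.125,0.495,0.25,0,0,0, 0,0.125,0.495,0.45,0,0,0, 0,0.125,0.495,0.65,0,0,0, 0,0.125,0.495,0.65,0,0,0, 0,0.125,0.495,0.65,0,0,0, 0,0.125,0.495,0.65,0,0,0]';  python3 go.py .4146 .168 .037 15.7
python3 - <<'E'
from h import *
s=snap("scene","s6");w=snap("wrist","w6")
im=cv2.resize(s["img"][90:170,280:360,::-1],(400,400),interpolation=cv2.INTER_CUBIC)
v=cv2.resize(w["img"][130:330,220:420,::-1],(400,400),interpolation=cv2.INTER_CUBIC)
cv2.imwrite("pics/crop6.png",np.hstack([im,v]))
E
```

```text
clock: 9.95
tool_pos: [0.4157, 0.1702, 0.0618]
eef_rot: [0.138, 0.99, 0.0, 0.001]
contact_force: [-0.7, 0.3, 0.4]
opening: 0.004
finger_force: 0.0
shift [ 0.003 -0.016  0.165] turn [ 0.001  0.001 -0.002] t 9.95
```

View pics/crop6.png

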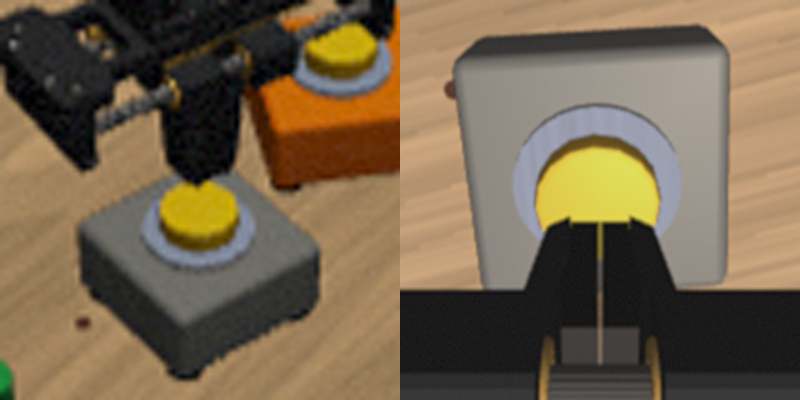

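The tip is centred over the grey station's button, with the orange one behind it. Now I'll press, stepping down to the stop expected near TCP z = 0.0295.

```bash
python3 -m pendant '[0,0.003,-0.016,0.05,0,0,0, 0,0.003,-0.016,0.1,0,0,0, 0,0.003,-0.016,0.15,0,0,0, 0,0.003,-0.016,0.17,0,0,0, 0,0.003,-0.016,0.18,0,0,0, 0,0.003,-0.016,0.19,0,0,0, 0,0.003,-0.016,0.20,0,0,0, 0,0.003,-0.016,0.20,0,0,0]'; python3 -m pendant '[0,0,0,0.007,0,0,0, 0,0,0,0.007,0,0,0]';python3 -m pendant '[0,0,0,0.007,0,0,0, 0,0,0,0.007,0,0,0]'
```

```text
clock: 10.85
tool_pos: [0.4135, 0.169, 0.0305]
eef_rot: [0.137, 0.991, 0.0, -0.0]
contact_force: [0.5, 1.5, 0.7]
opening: 0.002
finger_force: 0.0
clock: 11.05
tool_pos: [0.4135, 0.169, 0.0298]
eef_rot: [0.137, 0.991, 0.0, 0.0]
contact_force: [-0.4, 0.2, 5.1]
opening: 0.002
finger_force: 2.7
clock: 11.25
tool_pos: [0.4136, 0.169, 0.0297]
eef_rot: [0.137, 0.991, 0.0, 0.0]
contact_force: [-0.9, 0.3, 18.3]
opening: 0.009
finger_force: 9.0
```

The force reached 18 N at z = 0.0297, which is the stop. I'll lift and check the button's height from the picture.

```bash
python3 -m pendant '[0,0,0,-0.05,0,0,0, 0,0,0,-0.3,0,0,0, 0,0,0,-0.6,0,0,0, 0,0,0,-0.8,0,0,0, 0,0,0,-0.8,0,0,0]'|grep -E "pos|t_force"; python3 go.py .5933 -.0038 .15 0;python3 - <<'E'
from h import *
for n,o,f,(x0,y0,x1,y1) in(("scene","scene0","s7",(300,118,340,160)),("side","side0","d7",(245,145,285,175))):
    snap(n,f)
    for g in(o,f):
        h=cv2.cvtColor(load(g)["img"],cv2.COLOR_RGB2HSV)[y0:y1,x0:x1];m=((h[...,0]>20)&(h[...,0]<32)&(h[...,1]>190)&(h[...,2]>150)).astype(np.uint8);M=cv2.moments(m);print(g,x0+M["m10"]/M["m00"],y0+M["m01"]/M["m00"],M["m00"])
for z in(.066,.059):print(proj(load("scene0"),[.4146,.168,z]),proj(load("side0"),[.4146,.168,z]))
E
```

```text
tool_pos: [0.4157, 0.17, 0.1518]
contact_force: [-0.4, 1.2, 0.1]
shift [-1.454 -0.794  0.015] turn [ 0.003  0.004 -0.175] t 11.75
scene0 319.3471074380165 131.40495867768595 121.0
s7 319.18333333333334 133.6 120.0
side0 263.3253968253968 158.0873015873016 126.0
d7 263.702479338843 160.41322314049586 121.0
[319.08017551 131.40680548] [263.45299992 157.92944912]
[319.07885575 133.49327321] [263.74043018 160.07657169]
```

The button dropped by the full 7 mm in both views. Next is the tare key.

```bash
python3 -m pendant '[0,-1,-0.55,0,0,0,0, 0,-1,-0.55,0,0,0,0, 0,-1,-0.55,0,0,0,0, 0,-1,-0.55,0,0,0,0, 0,-1,-0.55,0,0,0,0]' >/dev/null; python3 -m pendant '[0,-0.45,-0.244,0,0,0,-0.175, 0,-0.45,-0.244,0,0,0,-0.175, 0,-0.45,-0.244,0,0,0,-0.175, 0,-0.45,-0.244,0,0,0,-0.175, 0,-0.45,-0.244,0,0,0,-0.175, 0,-0.45,-0.244,0,0,0,-0.175]'|grep -E "pos|t_force"; python3 go.py .5933 -.0038 .06 0
```

```text
tool_pos: [0.5894, -0.0026, 0.1482]
contact_force: [0.2, -0.2, -0.2]
shift [-0.027 -0.008  0.588] turn [ 0.    -0.001  0.002] t 12.95
```

```bash
python3 -m pendant '[0,-0.022,-0.008,0.2,0,0,0, 0,-0.022,-0.008,0.4,0,0,0, 0,-0.022,-0.008,0.59,0,0,0, 0,-0.022,-0.008,0.59,0,0,0, 0,-0.022,-0.008,0.59,0,0,0, 0,-0.022,-0.008,0.59,0,0,0]'|grep -E "pos|t_force"; python3 go.py .5933 -.0038 .034 0
python3 - <<'E'
from h import *
s=snap("scene","s8");w=snap("wrist","w8")
im=cv2.resize(s["img"][160:260,290:390,::-1],(400,400),interpolation=cv2.INTER_CUBIC)
v=cv2.resize(w["img"][130:330,220:420,::-1],(400,400),interpolation=cv2.INTER_CUBIC)
cv2.imwrite("pics/crop7.png",cv2.convertScaleAbs(np.hstack([im,v]),alpha=1.3,beta=20))
E
```

```text
tool_pos: [0.595, -0.0051, 0.0616]
contact_force: [-0.1, 0.3, 0.6]
shift [0.012 0.009 0.184] turn [0.    0.002 0.001] t 13.55
```

View pics/crop7.png

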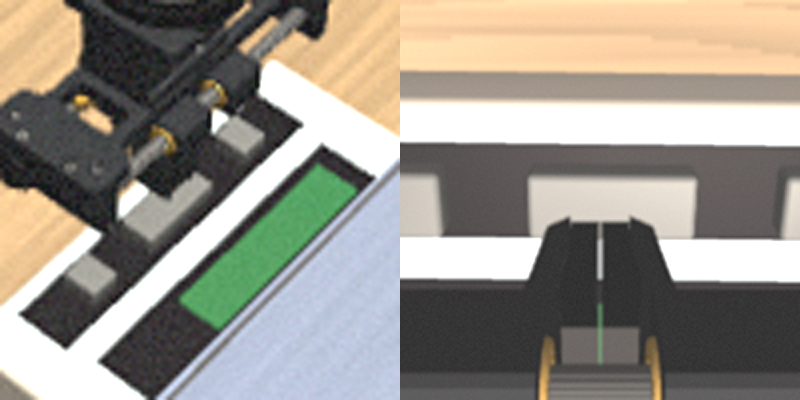

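The tip is over the bar key's middle, with key columns 528–695 in the wrist crop and the square keys well clear. Now I'll press.

```bash
python3 -m pendant '[0,0.012,0.013,0.05,0,0,0, 0,0.012,0.013,0.1,0,0,0, 0,0.012,0.013,0.14,0,0,0, 0,0.012,0.013,0.16,0,0,0, 0,0.012,0.013,0.18,0,0,0, 0,0.012,0.013,0.19,0,0,0, 0,0.012,0.013,0.19,0,0,0]'|grep -E "pos|t_force";python3 -m pendant '[0,0,0,0.007,0,0,0, 0,0,0,0.007,0,0,0]'|grep -E "pos|t_force"
```

```text
tool_pos: [0.5918, -0.0038, 0.0327]
contact_force: [-3.4, 0.1, 13.1]
tool_pos: [0.5919, -0.0038, 0.0326]
contact_force: [-6.1, -0.1, 20.1]
```

The key is at the bottom (20 N at z = 0.0326). I'll hold for 2 s and then lift clear.

```bash
python3 -m pendant '[0,0,0,0,0,0,0, 0,0,0,0,0,0,0, 0,0,0,0,0,0,0, 0,0,0,0,0,0,0, 0,0,0,0,0,0,0, 0,0,0,0,0,0,0, 0,0,0,0,0,0,0, 0,0,0,0,0,0,0, 0,0,0,0,0,0,0, 0,0,0,0,0,0,0]' |grep -E "pos|t_force"; python3 -m pendant '[0,0,0,0,0,0,0, 0,0,0,0,0,0,0, 0,0,0,0,0,0,0, 0,0,0,0,0,0,0, 0,0,0,0,0,0,0, 0,0,0,0,0,0,0, 0,0,0,0,0,0,0, 0,0,0,0,0,0,0, 0,0,0,0,0,0,0, 0,0,0,0,0,0,0]' |grep -E "pos|t_force"; python3 -m pendant '[0,0,0,-0.05,0,0,0, 0,0,0,-0.3,0,0,0, 0,0,0,-0.6,0,0,0, 0,0,0,-1,0,0,0, 0,0,0,-1,0,0,0, 0,0,0,-1,0,0,0]'
python3 - <<'E'
from h import *
s=snap("side","d9");a=snap("scene","s9")
cv2.imwrite("pics/fin.png",cv2.resize(np.vstack([a["img"][80:340,150:550],s["img"][100:400,150:550]])[:,:,::-1],None,fx=1,fy=1))
E
```

```text
tool_pos: [0.5919, -0.0038, 0.0326]
contact_force: [-6.6, 0.5, 20.3]
tool_pos: [0.5919, -0.0038, 0.0326]
contact_force: [-5.2, -1.2, 20.9]
clock: 17.15
tool_pos: [0.5936, -0.0039, 0.1824]
eef_rot: [0.0, 1.0, 0.0, 0.002]
contact_force: [0.0, 0.6, -1.0]
opening: 0.007
finger_force: 0.0
```

View pics/fin.png

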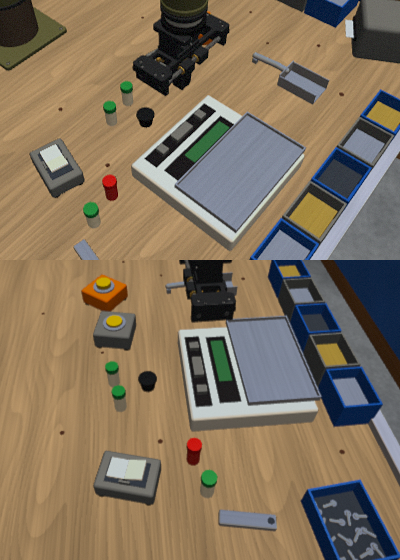

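Everything stands where it was, and the tare key is up. The three stop heights (55.1, 59.2 and 62.1 mm) agree with the fully pressed heights given, so I'm handing in.

```bash
python3 -c "
from plant import r
print(r.finish_job())"
```

```text
the job is handed in; nothing more can be done
None
```

I switched the rocker on, latched the start button in, held the tare key down for about 2 s and released it, then handed the job in at about 17 s; no verdict came back, but the final pictures show nothing else moved.

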